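# Put the garlic away in the lidded keeper

## Robot

A 6-joint arm with a two-finger parallel gripper is mounted at the origin on a cart in front of the work surface, level with it; the furniture and walls round the work are solid. World frame = base frame: x ahead of the robot, y to its left, z up, the work surface at z = 0. Lengths are in m, angles in rad, forces in N, time in s.
With the tool pointing down it reaches from about 0.3 to 0.85 m from the base axis. Payload 4.2 kg.
Tool frame: the origin (TCP) lies at the very end of the fingers, on their centre line; the grasp point (between the pads) lies 19 mm behind it; z points along the fingers, y is the line along which they close (so a half turn about z gives the same grasp; the last joint's range is limited). The gripper opens to 91 mm and grips with 3 to 60 N. Pads are 32 mm wide; open, the fingers measure 118 mm over their backs; the gripper's body (76 mm by 178 mm) begins 60 mm behind the grasp point.
Start: joints at [-1.314, 0.32, 1.565, -0, 1.257, -0.02], TCP at [0.157, -0.553, 0.214] pointing down, gripper open.
Joint ranges: [-3.11, 3.11], [-0.84, 2.01], [0.21, 2.61], [-1.34, 4.49], [0.05, 2.63], [-2.56, 2.56]. Speed limits (rad/s): [2.57, 2.57, 3.14, 3.14, 3.14, 3.14].

## Interface

Orientations are given as a unit quaternion [x, y, z, w].
In Python, from workcell import arm gives the robot as it stands.
- The arm moves only by the tool steer_hand, called after "Request:" as name(argument=value, ...) on one line, values as JSON. Schema: {"type":"object","properties":{"motion":{"type":"object","properties":{"rows":{"type":"array","items":{"type":"array","items":{"type":"number"},"minItems":6,"maxItems":6},"minItems":1,"maxItems":20}},"additionalProperties":false,"required":["rows"]},"finger_gap":{"type":"number"},"squeeze":{"type":"number"},"only":{"type":"string"},"quiet":{"type":"boolean"},"lines":{"type":"string"}},"required":["motion"],"additionalProperties":false}. motion is an object whose key "rows" holds a list of rows, 1 to 20 of them, each of 6 numbers: dx, dy, dz in m, then a rotation vector rx, ry, rz in rad; each row shifts and turns the commanded pose from where the row before left it, along the tool's axes as they then stand; what a row does not reach is not made up. A row lasts 1/12 s, in which the tool goes at most 0.0417 m and 0.125 rad, less where a joint would pass 70% of its speed; a pose out of reach is approached as far as the arm can. finger_gap is the finger opening in m, set as the call begins (left out keeps the last). The fingers move at their own pace and stop on an object; squeeze is the grip in N (left out, the last holds). Time passes only in rows, so rows that do not move let the fingers close. The tool returns the time, the measured TCP pose, the force, the opening and the grip force at its end. only (a regular expression) keeps the lines of the reply that match it, lines (a string "A,B") keeps lines A to B, and quiet returns only ok. Input that does not fit is refused with a message, and nothing moves.
- arm.read_state(): the state, without advancing time (a new reading comes with each control period).
- arm.read_camera(name): name is "side" or "top" or "wrist"; returns the picture (420x560x3 uint8, red, green, blue); there is no depth.
- arm.camera_info(name): a dict with "intrinsics" (3x3 intrinsics, pixels), "extrinsics" (4x4, takes a point from camera to world coordinates); the wrist camera has in their place "tool_from_camera" (4x4, takes a point from camera to tool coordinates, whose origin is the TCP and whose axes are the flange's). Camera axes: x right, y up, looking along -z (the intrinsics and any distortion apply to the point x, -y, -z); pixel columns grow to the right and rows downward; lengths in m; the calibration is good to about 2 mm. A picture is of the moment at which its call begins: read the wrist's pose just before it. camera_info takes no time and is no camera call.
- arm.hand_in(): hands the job in; it is judged then, once.
The state is a dict: "time_s": time; "q": joint angles; "joint_vel": joint speeds; "joint_efforts": joint torques, N m; "position": TCP position; "eef_rot": TCP orientation; "ft_force": force on the tool from outside, world axes, zero at the start; "torque": the same for the moment, N m; "finger_gap": finger opening in m; "finger_force": force on a finger pad.
Only numpy, scipy, OpenCV 4.12 (cv2) and the standard library are available. Lean on these libraries where they do the work, as an engineer would, in place of code of your own. Each camera call takes 0.05 s, during which the arm holds its last target. There are 200 camera calls.

## Task

Put the garlic bulb away in the wooden vegetable keeper: raise the keeper's lid by its bar handle until the folding stay at its side goes straight and locks, and let go so that the lid stands open by itself. Lay the garlic inside with the lid still locked open, then break the stay's knee and ease the lid down until it is fully shut, never letting it drop or slam. Leave the lemon and the spice jar standing about where they are.

Things in the scene. Friction and masses are not known exactly. Their poses are not given: they have to be found in the camera images.
- garlic: The garlic bulb, 56 mm across and 56 mm tall, round, 30 to 50 g, lying loose on the worktop to the right of the keeper; origin at the centre of its underside, z up. Lemon, spice jar and garlic stand about 10 to 17 cm apart and swap places from start to start.
- garlic_mid (a point): Middle of the garlic bulb, 25 mm above its underside.
- lemon: A loose lemon, 71 x 53 x 51 mm, to be left alone; origin at the centre of its underside.
- spice_jar: A loose spice jar, 43 mm across, 85 mm tall, with a white cap, to be left alone; origin at the centre of its underside.
- keeper: Vegetable keeper: a fixed, pale wooden box 150 mm deep (x), 240 wide (y), 90 high, walls and floor 10 mm thick, on 4 mm feet. Origin: centre of its underside; x points away from the robot to the hinge side, y left, z up; turned up to 0.2 rad. Only its lid and stay move. The raised lid stands over the rear of the box and beside the stay's knob: lean the tool clear of it.
- keeper_floor (a point): Centre of the keeper's inner floor, 14 mm above the worktop; inside it is 130 mm (x) by 220 mm (y), the rim is 76 mm above this point.
- lid (a joint): Angle of the lid about its hinge, rad: 0 shut, 1.31 (75 degrees) at its highest, when the stay is straight. 0.4 kg; unlocked and not held it falls shut quickly (about 3 rad/s). It is a plate 150 x 240 x 12 mm.
- lid_hinge (a point): Middle of the hinge line, along the keeper's y: 90 mm above the worktop, 75 mm behind the box's centre. The lid's front swings up and away from the robot. The wall cabinet (underside z = 0.49, front at x = 0.59) is above: a gripper pointing straight down at the raised handle would come too near it, so lean the wrist back towards the robot.
- lid_handle (a point): Middle of the lid's handle: a round steel bar 12 mm thick, 100 mm long along the keeper's y, held 45 mm in front of the lid's front edge by a post at each end, mid-thick in the lid (6 mm above its underside), 195 mm from the hinge line. Gap between bar and lid edge 39 mm, free below. A lightly pinched bar can turn between the pads.
- stay_knee (a joint): Knee of the folding stay, rad: 0 lid shut and stay folded, 2.59 dead straight, 2.73 locked (just past straight, on its stop). A weak spring takes the knee over to the stop by itself once the lid is raised to its highest and not pulled hard; the lid's weight then holds it locked until the knob is pulled back with a few newtons.
- stay_pivot (a point): Axis of the stay's lower pivot (along the keeper's y) on the keeper's right (-y) side, taken in the plane of the knob's grip point, 37 mm outside the box's side; 60 mm above the worktop, 10 mm in front of the box's centre. The knob swings about it at a radius of 66.4 mm.
- knee_knob (a point): Grip point of the knob at the knee: a level steel peg 14 mm thick along the keeper's y, 46 mm long, 20 mm flange at its end. Lid shut: 18 mm above and 64 mm in front of stay_pivot. Locked open: 57 mm above, 34 mm behind it. Pulled up and towards the robot it breaks the knee; led on round stay_pivot to its shut place, it lets the lid down under control.

How it is judged:
On the way, in this order (a step that is already met when the one before it is completed fails the run):
1. the lid stands open on its locked stay (lid above 1.2 rad, knee past straight), the robot touching no part of the keeper (value of joint lid above 1.2 rad and value of joint stay_knee above 2.65 rad and contact force between each of the arm, the fingers and keeper below 0.1 N), for 0.3 s.
2. the garlic lies on the floor inside the keeper, let go, with the lid still locked open (x of garlic_mid in the frame of keeper between -0.065 and 0.065 m and y of garlic_mid in the frame of keeper between -0.11 and 0.11 m and z of garlic_mid in the frame of keeper below 0.065 m and value of joint lid above 1.2 rad and value of joint stay_knee above 2.65 rad and contact force between the fingers and garlic below 0.05 N and linear speed of garlic below 0.05 m/s), for 0.2 s.
At the end, for the whole second after the job is handed in: The lid is shut (within 0.035 rad) with the stay folded (knee below 0.3 rad); the garlic rests on the keeper's floor, its middle under 65 mm above the keeper's underside; lemon and spice jar are within 30 mm of where they stood; the lid never closed faster than 2 rad/s (value of joint lid below 0.035 rad and value of joint stay_knee below 0.3 rad and x of garlic_mid in the frame of keeper between -0.065 and 0.065 m and y of garlic_mid in the frame of keeper between -0.11 and 0.11 m and z of garlic_mid in the frame of keeper below 0.065 m and linear speed of garlic below 0.05 m/s); the robot touches nothing.
It fails at once if the lid falls or is forced shut: it closes faster than 2 rad/s (velocity of joint lid below -2 rad/s).
It fails at once if the lemon is moved by more than 30 mm (distance of lemon from where it was at the start of the episode above 0.03 m).
It fails at once if the spice jar is moved by more than 30 mm (distance of spice_jar from where it was at the start of the episode above 0.03 m).
It also fails if it takes over 72 s, if anything falls off the work surface, if the arm or the gripper's body presses on something with over 40 N, if the wrist force passes 120 N, or if a joint passes its speed limit or range.

## Working session

There is one attempt and no reset: what is moved stays moved. The work goes in short steps, Python scripts to look and compute and a tool call to move; the robot and the scene stay as the last step left them, time stands still between calls to the robot, and variables do not carry over. Pictures are saved under pics/ and viewed, at most 10 in all, crops included, and the job is handed in when it is done.

```bash
ls; mkdir -p pics
```

Run:
```python
from workcell import arm
import cv2,numpy as np
s=arm.read_state();print(s)
for n in("side","top","wrist"):
    im=arm.read_camera(n);cv2.imwrite(f"pics/{n}0.png",im[...,::-1]);i=arm.camera_info(n)
    print(n,{k:(np.round(v,4).tolist() if not isinstance(v,str) else v) for k,v in i.items()})
```

```text
pics
workcell.py
{'time_s': 0.0, 'q': array([-1.31401330e+00,  3.20265172e-01,  1.56565232e+00, -2.67585276e-05,
        1.25744166e+00, -1.99621570e-02]), 'joint_vel': array([ 2.34642215e-03,  1.41545129e-03,  6.75903480e-04,  3.77400195e-04,
        8.11093846e-05, -7.79870114e-04]), 'joint_efforts': array([-2.77563711e-03, -4.12461805e+01, -2.31975049e+01,  7.29386578e-02,
        4.58523142e-02, -1.35698524e-04]), 'position': array([ 0.15698831, -0.55262164,  0.21314603]), 'eef_rot': array([ 9.90440822e-01,  1.37935487e-01, -1.16976555e-04, -8.75559984e-04]), 'ft_force': array([-0.32774426,  0.20636944, -0.26506035]), 'torque': array([-0.0134051 ,  0.02437093, -0.03170109]), 'finger_force': 0.0, 'finger_gap': 0.09134200160474908}
side {'intrinsics': [[468.7855, 0.0, 272.8412], [0.0, 468.7855, 219.5481], [0.0, 0.0, 1.0]], 'extrinsics': [[-0.9995, -0.005, 0.0311, 0.5248], [0.027, -0.645, 0.7637, 0.79], [0.0162, 0.7642, 0.6448, 0.7616], [0.0, 0.0, 0.0, 1.0]]}
top {'intrinsics': [[457.307, 0.0, 277.2722], [0.0, 457.307, 207.8302], [0.0, 0.0, 1.0]], 'extrinsics': [[-0.0298, 0.9963, -0.0804, 0.3883], [-0.9995, -0.0291, 0.0101, 0.005], [0.0077, 0.0806, 0.9967, 1.2419], [0.0, 0.0, 0.0, 1.0]]}
wrist {'intrinsics': [[299.5578, 0.0, 280.0901], [0.0, 299.5578, 206.9579], [0.0, 0.0, 1.0]], 'tool_from_camera': [[-0.0009, 0.9662, 0.2577, 0.0727], [1.0, 0.0009, 0.0001, -0.0006], [-0.0001, 0.2577, -0.9662, -0.1699], [0.0, 0.0, 0.0, 1.0]]}
```

Run:
```python
import cv2,numpy as np
a=cv2.imread("pics/top0.png");b=cv2.imread("pics/side0.png")
cv2.imwrite("pics/t0.png",cv2.resize(a,(800,600)));cv2.imwrite("pics/s0.png",cv2.resize(b,(800,600)))
```

```text
(no output)
```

View pics/t0.png

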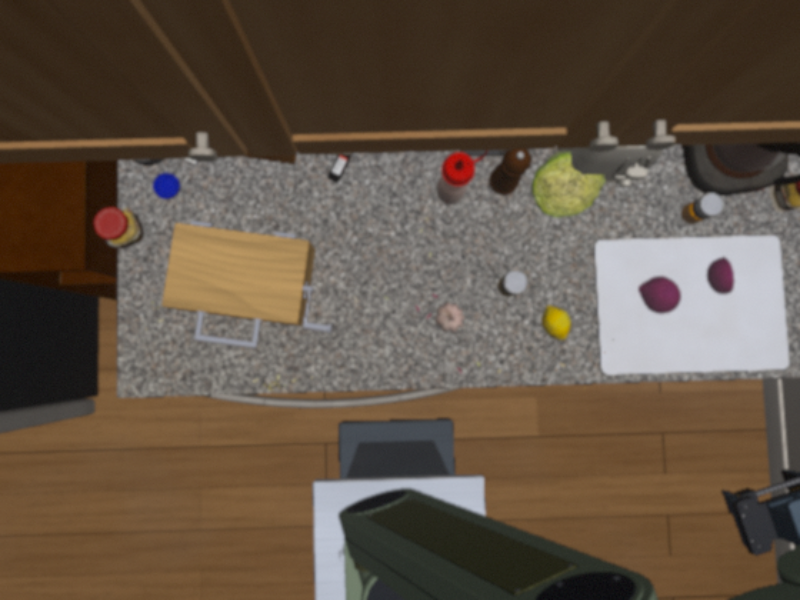

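View pics/s0.png

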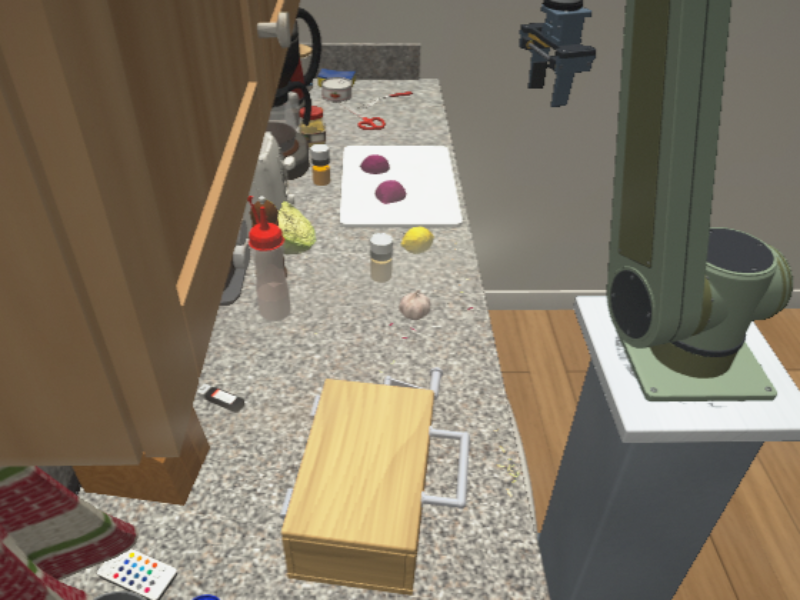

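The top view (800x600) shows the keeper lid at corners (175,223), (311,240), (298,325) and (162,305), with the handle bar at (196,341)-(257,346). The knob is near (318,327), the garlic at (451,317), the jar at (514,283) and the lemon at (557,321). The side view shows the garlic at (415,305), the bar at (463,432)-(463,502) and the knob at (435,380).

Create h.py:
```python
import cv2,numpy as np
from scipy.spatial.transform import Rotation as R
from workcell import arm
def ray(n,px,st=None):
    i=arm.camera_info(n);K=np.array(i["intrinsics"])
    if n=="wrist":
        T=np.eye(4);T[:3,:3]=R.from_quat(st["eef_rot"]).as_matrix();T[:3,3]=st["position"];T=T@np.array(i["tool_from_camera"])
    else: T=np.array(i["extrinsics"])
    d=np.array([(px[0]-K[0,2])/K[0,0],-(px[1]-K[1,2])/K[1,1],-1.])
    d=T[:3,:3]@d;return T[:3,3],d/np.linalg.norm(d)
def plane(n,px,z,st=None):
    o,d=ray(n,px,st);return o+d*(z-o[2])/d[2]
def tri(r1,r2):
    (a,d),(b,e)=r1,r2
    s=np.linalg.lstsq(np.c_[d,-e],b-a,rcond=None)[0]
    p,q=a+s[0]*d,b+s[1]*e;return (p+q)/2,np.linalg.norm(p-q)
```

Run:
```python
from h import *
out=[]
for n,(y0,y1,x0,x1) in(("top",(145,250,105,245)),("side",(255,415,190,340))):
    c=cv2.imread(f"pics/{n}0.png")
    k=cv2.resize(c[y0:y1,x0:x1],None,fx=800/2/(x1-x0),fy=800/2/(x1-x0),interpolation=cv2.INTER_CUBIC)
    k=cv2.copyMakeBorder(k,0,430-k.shape[0],0,0,cv2.BORDER_CONSTANT) if k.shape[0]<430 else k[:430]
    out.append(k)
    hsv=cv2.cvtColor(c,cv2.COLOR_BGR2HSV)
    m=cv2.inRange(hsv,(12,70,110),(25,200,255));m[:,:100]=0 if n=="top" else m[:,:100]
    if n=="top":m[:150]=0;m[265:]=0
    else:m[:255]=0;m[:, :195]=0
    cs=max(cv2.findContours(m,cv2.RETR_EXTERNAL,cv2.CHAIN_APPROX_NONE)[0],key=cv2.contourArea)
    q=cv2.approxPolyDP(cv2.convexHull(cs),4,True)[:,0]
    print(n,cv2.contourArea(cs),q.tolist())
    if n=="top":
        print(cv2.minAreaRect(cs),[plane("top",p,.102).round(4).tolist() for p in q])
G={}
for n,w,l,h in(("garlic",(316,222),1,0),):
    pass
g,e=tri(ray("top",(451*.7,317*.7)),ray("side",(415*.7,305*.7)));print("garlic",g,e)
g,e=tri(ray("top",(514*.7,281*.7)),ray("side",(381*.7,240*.7)));print("jar top",g,e)
g,e=tri(ray("top",(557*.7,321*.7)),ray("side",(417*.7,239*.7)));print("lemon",g,e)
cv2.imwrite("pics/crop0.png",np.hstack(out))
```

```text
top 5618.0 [[122, 157], [215, 168], [208, 226], [114, 214]]
((164.67373657226562, 191.14910888671875), (96.84812927246094, 60.47505187988281), 7.907163143157959) [[0.6199, 0.3802, 0.102], [0.5853, 0.147, 0.102], [0.4399, 0.1672, 0.102], [0.4767, 0.4004, 0.102]]
side 10063.0 [[228, 265], [303, 275], [291, 388], [285, 400], [199, 387], [197, 368]]
garlic [ 0.44533075 -0.10878713  0.02234841] 0.0012839539758234544
jar top [ 0.50320432 -0.2176624   0.08481665] 0.0014012601716913995
lemon [ 0.43123781 -0.30528104  0.02822722] 0.0024167679401015034
```

View pics/crop0.png

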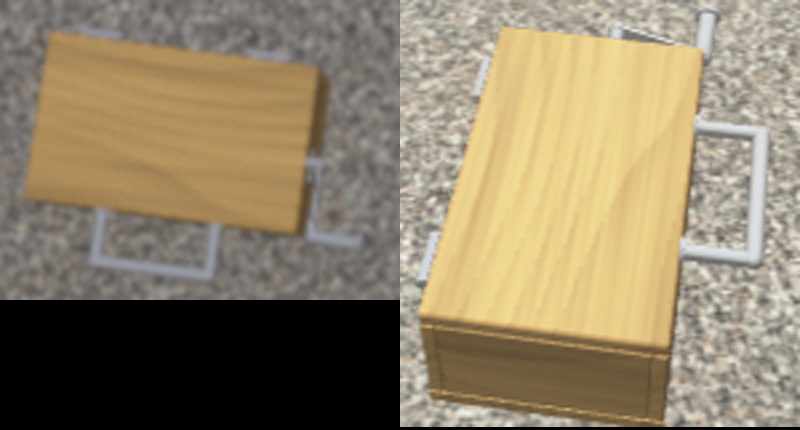

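In the crop, the top panel shows the bar ends at (94,263) and (210,273) and the knob peg at (312,238)-(362,241). The side panel shows the same bar ends at (755,258) and (762,130) and the peg at (706,57)-(708,14). The lid corners are clear in both panels, so I'll triangulate from them.

Run:
```python
from h import *
t=lambda p:(105+p[0]/2.857-.3,145+p[1]/2.857-.3)
s=lambda p:(190+(p[0]-400)/2.667-.3,255+p[1]/2.667-.3)
P={}
for n,a,b in(("FL",(48,33),(420,320)),("FR",(320,65),(500,28)),("NR",(298,234),(702,48)),("NL",(25,198),(668,350)),
 ("barL",(95,264),(755,258)),("barR",(211,273),(762,130)),("pegI",(312,238),(706,57)),("pegO",(362,241),(708,14))):
    P[n],e=tri(ray("top",t(a)),ray("side",s(b)));print(n,P[n].round(4),round(e,4))
C=(P["FL"]+P["FR"]+P["NL"]+P["NR"])/4
y=P["FL"]-P["FR"]+P["NL"]-P["NR"];print(C,np.arctan2(-y[0],y[1]))
y=P["barL"]-P["barR"];print("bar yaw",np.arctan2(-y[0],y[1]),np.linalg.norm(y))
print("size",[np.linalg.norm(P[a]-P[b]).round(4) for a,b in(("FL","FR"),("NL","NR"),("FL","NL"),("FR","NR"))])
x=P["FL"]-P["NL"]+P["FR"]-P["NR"];print("yaw x",np.arctan2(x[1],x[0]))
```

```text
FL [0.622  0.3822 0.0998] 0.0005
FR [0.5866 0.1431 0.099 ] 0.0009
NR [0.4387 0.1651 0.099 ] 0.0006
NL [0.4769 0.4031 0.0982] 0.0002
barL [0.4185 0.3422 0.0982] 0.0021
barR [0.4053 0.2416 0.0993] 0.0028
pegI [0.4348 0.1556 0.0794] 0.0012
pegO [0.4303 0.1113 0.08  ] 0.0022
[0.53107656 0.27335741 0.09900386] -0.15305813179133176
bar yaw -0.13054914824645972 0.10143274947925951
size [np.float64(0.2417), np.float64(0.2411), np.float64(0.1466), np.float64(0.1496)]
yaw x -0.14537322448100132
```

Add to h.py:
```python
YAW=-.148;C=np.array([.531,.2735,0.])
RK=R.from_euler('z',YAW).as_matrix()
def K(x,y,z): return C+RK@np.array([x,y,z])
def K2(p): return RK.T@(np.array(p)-C)
def ori(lean,yaw=YAW): # tool x=+ky, y=+kx fwd, z down, leaned: z gains +kx
    M=np.array([[0,1,0],[1,0,0],[0,0,-1.]])
    return R.from_euler('z',yaw).as_matrix()@M@R.from_euler('x',-lean).as_matrix()
def grasp2tcp(g,Rt,d=.019): return g+Rt[:,2]*d
def plan(p,Rt,st=None):
    st=st or arm.read_state();R0=R.from_quat(st["eef_rot"]).as_matrix()
    print("dpos tool",(R0.T@(p-st["position"])).round(4),"rotvec",R.from_matrix(R0.T@Rt).as_rotvec().round(3),
      "dpos in target axes",(Rt.T@(p-st["position"])).round(4),"t",round(st["time_s"],2))
```

Run:
```python
from h import *
Rt=ori(-.3);g=K(-.12,0,.097);p=grasp2tcp(g,Rt)
print(g,p, p-Rt[:,2]*.12)
st=arm.read_state();R0=R.from_quat(st["eef_rot"]).as_matrix()
print(R0.T@(np.array([.43,-.3,.25])-st["position"]))
plan(p-Rt[:,2]*.12,Rt)
```

```text
[0.41231184 0.29119524 0.097     ] [0.40675834 0.29202321 0.07884861] [0.44183309 0.28679391 0.19348899]
[ 0.33163406 -0.16856267 -0.03645552]
dpos tool [ 0.5034 -0.7297  0.0208] rotvec [ 0.265 -0.173 -1.137] dpos in target axes [ 0.8723  0.1567 -0.0277] t 0.15
```

Request:
steer_hand(motion={"rows":[[0.033,-0.017,-0.004,0,0,0],[0.033,-0.017,-0.004,0,0,0],[0.033,-0.017,-0.004,0,0,0],[0.033,-0.017,-0.004,0,0,0],[0.033,-0.017,-0.004,0,0,0],[0.033,-0.017,-0.004,0,0,0],[0.033,-0.017,-0.004,0,0,0],[0.033,-0.017,-0.004,0,0,0],[0.033,-0.017,-0.004,0,0,0],[0.033,-0.017,-0.004,0,0,0],[0,0,0,0,0,-0.115],[0,0,0,0,0,-0.115],[0,0,0,0,0,-0.115],[0,0,0,0,0,-0.115],[0,0,0,0,0,-0.115],[0,0,0,0,0,-0.115],[0,0,0,0,0,-0.115],[0,0,0,0,0,-0.115],[0,0,0,0,0,-0.115],[0,0,0,0,0,-0.115]]}, finger_gap=0.06)

```text
time_s: 1.82
position: [0.4279, -0.2992, 0.2536]
eef_rot: [0.754, 0.657, -0.0, -0.0]
ft_force: [0.4, -0.2, -0.1]
finger_gap: 0.0602
finger_force: 0.0
```

Run:
```python
from h import *
Rt=ori(-.3);g=K(-.12,0,.097);p=grasp2tcp(g,Rt)
plan(p-Rt[:,2]*.12,Rt)
print(arm.read_state()["q"])
```

```text
dpos tool [ 0.5823 -0.067   0.0604] rotvec [0.299 0.001 0.01 ] dpos in target axes [ 0.5817 -0.0517  0.0789] t 1.82
[-6.32235576e-01  2.13016157e-01  1.61247418e+00 -4.93160259e-05
  1.31684942e+00 -4.93949036e-01]
```

Request:
steer_hand(motion={"rows":[[0.039,-0.0045,0.004,0,0,0],[0.039,-0.0045,0.004,0,0,0],[0.039,-0.0045,0.004,0,0,0],[0.039,-0.0045,0.004,0,0,0],[0.039,-0.0045,0.004,0,0,0],[0.039,-0.0045,0.004,0,0,0],[0.039,-0.0045,0.004,0,0,0],[0.039,-0.0045,0.004,0,0,0],[0.039,-0.0045,0.004,0,0,0],[0.039,-0.0045,0.004,0,0,0],[0.039,-0.0045,0.004,0,0,0],[0.039,-0.0045,0.004,0,0,0],[0.039,-0.0045,0.004,0,0,0],[0.039,-0.0045,0.004,0,0,0],[0.037,-0.0045,0.004,0,0,0],[0,0,0,0.1,0,0],[0,0,0,0.1,0,0],[0,0,0,0.1,0,0],[0,0,0,0,0,0]]}, finger_gap=0.06)

```text
time_s: 3.4
position: [0.4473, 0.287, 0.1916]
eef_rot: [0.748, 0.646, -0.099, -0.114]
ft_force: [0.7, 0.2, -0.0]
finger_gap: 0.0601
finger_force: 0.0
```

Run:
```python
from h import *
Rt=ori(-.3);g=K(-.12,0,.097);p=grasp2tcp(g,Rt)
plan(p,Rt);s=arm.read_state()
print(s["q"]);im=arm.read_camera("wrist");cv2.imwrite("pics/w1.png",im[...,::-1])
```

```text
dpos tool [-0.0008 -0.0054  0.1198] rotvec [-0.003  0.002  0.002] dpos in target axes [-0.001  -0.0057  0.1198] t 3.4
[0.44451534 0.40045673 1.53771546 0.16645061 1.46003    0.55058788]
```

View pics/w1.png

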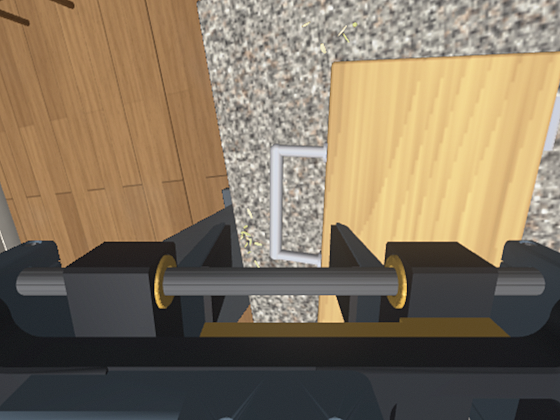

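The wrist view shows the bar along column 277, rows 148-257, between the fingers. I'll check its position against the prediction.

Run:
```python
from h import *
s=arm.read_state()
for px in((277,150),(276,256)):
    p=plane("wrist",px,.097,s);print(p,K2(p))
```

```text
[0.42217731 0.34431224 0.097     ] [-0.11807504  0.0539911   0.097     ]
[0.405881  0.2434183 0.097    ] [-0.11931534 -0.04820294  0.097     ]
```

Request:
steer_hand(motion={"rows":[[0,-0.005,0.02,0,0,0],[0,0,0.02,0,0,0],[0,0,0.02,0,0,0],[0,0,0.02,0,0,0],[0,0,0.02,0,0,0],[0,0,0.018,0,0,0],[0,0,0,0,0,0],[0,0,0,0,0,0]]}, finger_gap=0.046)

```text
time_s: 4.12
position: [0.4047, 0.2926, 0.0829]
eef_rot: [0.748, 0.647, -0.098, -0.113]
ft_force: [0.9, -0.5, 0.9]
finger_gap: 0.046
finger_force: 0.0
```

Request:
steer_hand(motion={"rows":[[0,0,0,0,0,0],[0,0,0,0,0,0],[0,0,0,0,0,0],[0,0,0,0,0,0],[0,0,0,0,0,0],[0,0,0,0,0,0]]}, finger_gap=0.005, squeeze=20)

```text
time_s: 4.62
position: [0.4093, 0.2927, 0.0827]
eef_rot: [0.748, 0.647, -0.095, -0.11]
ft_force: [7.5, -2.4, -1.7]
finger_gap: 0.0112
finger_force: 20.0
```

Run:
```python
from h import *
s=arm.read_state();Rt=R.from_quat(s["eef_rot"]).as_matrix();g=s["position"]-.019*Rt[:,2]
print(K2(g),s["ft_force"],s["q"])
# arc rows: rigid with lid; hinge relative to tcp in tool axes
hp=K(.075,0,.09);v=Rt.T@(s["position"]-hp);print("tcp-hinge tool",v, "per 0.07 rad:",np.cross([-.07,0,0],v))
w=-.07;Rx=R.from_rotvec([w,0,0]).as_matrix();print("exact",Rx@v-v)
```

```text
[-0.11768735  0.00102633  0.10094476] [ 7.49414971 -2.40310027 -1.6504146 ] [0.48412181 0.44913611 1.76146322 0.18516447 1.17491618 0.53550235]
tcp-hinge tool [ 0.00179316 -0.18768762  0.06393772] per 0.07 rad: [0.         0.00447564 0.01313813]
exact [0.         0.00493163 0.01297082]
```

The raised lid turns opposite to the wrist's lean, so the bar has to roll in a light pinch. I'll compute the arc on that basis.

Add to h.py:
```python
def arc(th0,th1,l0,l1,n,d=.0155,st=None):
    st=st or arm.read_state();P=st["position"];Rc=R.from_quat(st["eef_rot"]).as_matrix();rows=[]
    for i in range(1,n+1):
        t=th0+(th1-th0)*i/n;l=l0+(l1-l0)*i/n;Rt=ori(l)
        b=K(.076-.195*np.cos(t)-.006*np.sin(t),0.001,.09+.195*np.sin(t)+.0065*np.cos(t));p=b+Rt[:,2]*d
        rows.append((Rc.T@(p-P)).round(3).tolist()+[round(-(l1-l0)/n,3),0,0]);P=P+Rc@rows[-1][:3];Rc=Rc@R.from_rotvec(rows[-1][3:]).as_matrix()
    print(str(rows).replace(" ",""),P)
```

```bash
python3 -c "
from h import *
arc(0,.66,-.28,.26,10)"
```

```text
[[-0.0,-0.003,-0.011,-0.054,0,0],[-0.0,-0.001,-0.013,-0.054,0,0],[-0.0,0.0,-0.013,-0.054,0,0],[-0.0,0.002,-0.012,-0.054,0,0],[-0.0,0.003,-0.013,-0.054,0,0],[-0.0,0.005,-0.012,-0.054,0,0],[-0.0,0.006,-0.011,-0.054,0,0],[-0.0,0.008,-0.011,-0.054,0,0],[-0.0,0.009,-0.009,-0.054,0,0],[-0.0,0.009,-0.009,-0.054,0,0]] [0.45379836 0.28609591 0.19963543]
```

Request:
steer_hand(motion={"rows":[[0,0.001,-0.011,-0.054,0,0],[0,-0.001,-0.013,-0.054,0,0],[0,0,-0.013,-0.054,0,0],[0,0.002,-0.012,-0.054,0,0],[0,0.003,-0.013,-0.054,0,0],[0,0.005,-0.012,-0.054,0,0],[0,0.006,-0.011,-0.054,0,0],[0,0.008,-0.011,-0.054,0,0],[0,0.009,-0.009,-0.054,0,0],[0,0.009,-0.009,-0.054,0,0],[0,0,0,0,0,0]]}, finger_gap=0.005, squeeze=7)

```text
time_s: 5.53
position: [0.4535, 0.2856, 0.1994]
eef_rot: [0.751, 0.65, 0.079, 0.091]
ft_force: [-5.8, -0.6, 1.9]
finger_gap: 0.012
finger_force: 7.0
```

```bash
python3 -c "
from h import *
s=arm.read_state();Rt=R.from_quat(s['eef_rot']).as_matrix();g=s['position']-.0155*Rt[:,2];k=K2(g);print(k,s['q'],Rt[:,2]);v=k-[.076,0,.09];print(np.hypot(v[0],v[2]),np.arctan2(v[2],-v[0]))
arc(.66,1.33,.26,.8,10)"
```

```text
[-0.08207975  0.00053096  0.21440564] [ 0.64660626  0.18557266  1.81480089 -0.20519482  0.98019594  0.89135321] [ 0.23572104 -0.03411102 -0.97122193]
0.20116155810621794 0.6667515044513065
[[0.0,0.012,-0.008,-0.054,0,0],[0.0,0.012,-0.006,-0.054,0,0],[0.0,0.012,-0.005,-0.054,0,0],[0.0,0.013,-0.003,-0.054,0,0],[0.0,0.013,-0.002,-0.054,0,0],[0.0,0.014,-0.0,-0.054,0,0],[0.0,0.014,0.001,-0.054,0,0],[0.0,0.013,0.003,-0.054,0,0],[0.0,0.013,0.004,-0.054,0,0],[0.0,0.012,0.006,-0.054,0,0]] [0.56554046 0.26936131 0.27041301]
```

Request:
steer_hand(motion={"rows":[[0,0.012,-0.008,-0.054,0,0],[0,0.012,-0.006,-0.054,0,0],[0,0.012,-0.005,-0.054,0,0],[0,0.013,-0.003,-0.054,0,0],[0,0.013,-0.002,-0.054,0,0],[0,0.014,0,-0.054,0,0],[0,0.014,0.001,-0.054,0,0],[0,0.013,0.003,-0.054,0,0],[0,0.010,0.003,-0.054,0,0],[0,0.006,0.003,-0.054,0,0],[0,0,0,0,0,0]]}, finger_gap=0.005, squeeze=7)

```text
time_s: 6.45
position: [0.5576, 0.2698, 0.2655]
eef_rot: [0.699, 0.605, 0.248, 0.289]
ft_force: [-0.9, -2.4, 0.9]
finger_gap: 0.0121
finger_force: 7.0
```

```bash
python3 -c "
from h import *
s=arm.read_state();Rt=R.from_quat(s['eef_rot']).as_matrix();g=s['position']-.0155*Rt[:,2];k=K2(g);print(k,s['q'],Rt[:,2]);v=k-[.076,0,.09];print(np.hypot(v[0],v[2]),np.arctan2(v[2],-v[0]))
cv2.imwrite('pics/s2.png',arm.read_camera('side')[...,::-1])"
```

```text
[0.01589997 0.00029499 0.27655995] [ 0.72876339  0.15279416  1.9155429  -0.92268246  0.74539843  1.47265643] [ 0.69602582 -0.10350153 -0.71051776]
0.19600160142363468 1.2591455660115707
```

View pics/s2.png

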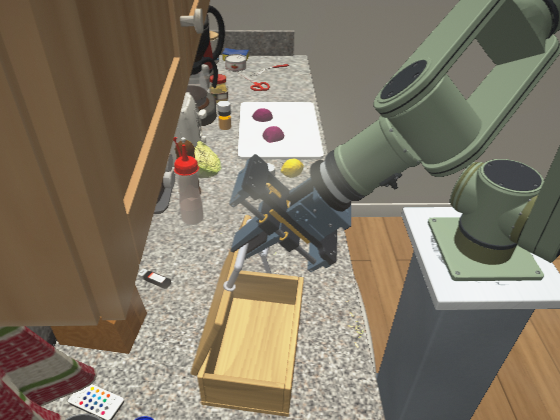

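The side view shows the lid nearly upright, with the bar held near (237,272) and the knob hidden behind the arm. The lid still needs roughly 0.08 rad.

Request:
steer_hand(motion={"rows":[[0,0.005,0.0025,0,0,0],[0,0.005,0.0025,0,0,0],[0,0.004,0.002,0,0,0],[0,0.003,0.002,0,0,0],[0,0,0,0,0,0],[0,0,0,0,0,0]]}, finger_gap=0.005, squeeze=7)

```text
time_s: 7.0
position: [0.5742, 0.2678, 0.2693]
eef_rot: [0.701, 0.605, 0.247, 0.286]
ft_force: [-9.5, -1.1, -2.5]
finger_gap: 0.0119
finger_force: 7.0
```

```bash
python3 -c "
from h import *
s=arm.read_state();Rt=R.from_quat(s['eef_rot']).as_matrix();g=s['position']-.0155*Rt[:,2];k=K2(g);v=k-[.076,0,.09];print(k,np.hypot(v[0],v[2]),np.arctan2(v[2],-v[0])-.033)
"
```

```text
[0.03277029 0.00067845 0.28033572] 0.1951832298954717 1.3144616713065709
```

Reaction of 9.5 N at 1.314 rad means the lid is at its highest. I'll ease off, then open slightly so the fingers still cage the bar.

Request:
steer_hand(motion={"rows":[[0,-0.002,-0.001,0,0,0],[0,-0.001,0,0,0,0],[0,0,0,0,0,0],[0,0,0,0,0,0],[0,0,0,0,0,0],[0,0,0,0,0,0]]}, finger_gap=0.005, squeeze=4)

```text
time_s: 7.5
position: [0.5727, 0.2682, 0.2691]
eef_rot: [0.7, 0.605, 0.248, 0.287]
ft_force: [-1.7, -1.5, -7.7]
finger_gap: 0.0121
finger_force: 4.0
```

Request:
steer_hand(motion={"rows":[[0,0,0,0,0,0],[0,0,0,0,0,0],[0,0,0,0,0,0],[0,0,0,0,0,0]]}, finger_gap=0.022, squeeze=4)

```text
time_s: 7.83
position: [0.5741, 0.2699, 0.2724]
eef_rot: [0.699, 0.605, 0.251, 0.288]
ft_force: [-0.6, 0.6, -0.4]
finger_gap: 0.0221
finger_force: 0.0
```

```bash
python3 -c "
from h import *
s=arm.read_state();Rt=R.from_quat(s['eef_rot']).as_matrix();g=s['position']-.0155*Rt[:,2];k=K2(g);v=k-[.076,0,.09];print(k,np.hypot(v[0],v[2]),np.arctan2(v[2],-v[0])-.033)
a=arm.read_camera('side')[200:340,170:330,::-1];b=arm.read_camera('wrist')[...,::-1];c=arm.read_camera('top')[110:250,100:260,::-1]
f=lambda m:cv2.resize(m,(400,300))
cv2.imwrite('pics/s3.png',np.vstack([np.hstack([f(a),f(b)]),np.hstack([f(c),f(c)*0])]))"
```

```text
[0.03219813 0.00273431 0.2834227 ] 0.19832030413588092 1.315095775829023
```

View pics/s3.png

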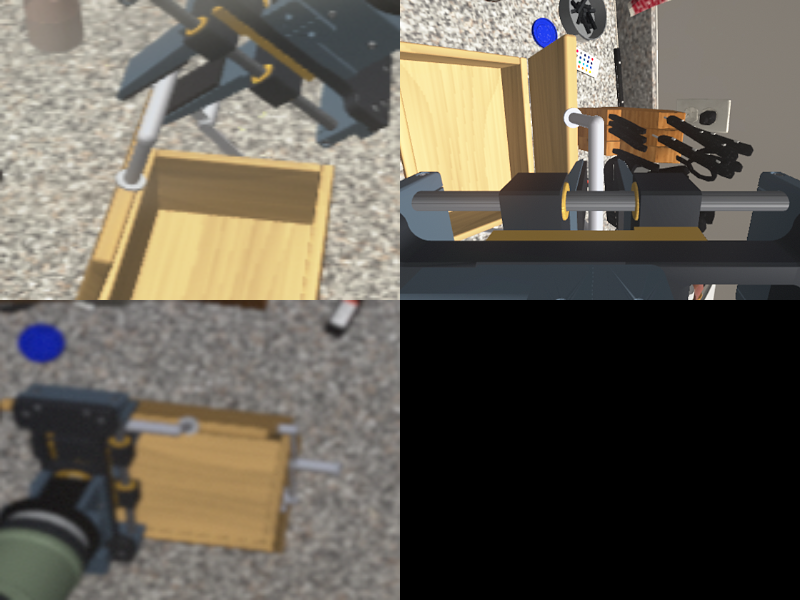

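The top crop shows the knob peg at (292-338,465), and the fingers hang loose around the bar. I'll check the knob position and whether the bar stays put when the fingers open further.

```bash
python3 -c "
from h import *
for u in (292,338): print(K2(plane('top',(100+u/2.5,110+165/2.143),.117)))
b=arm.read_camera('wrist');cv2.imwrite('pics/wa.png',b[...,::-1])"
```

```text
[ 0.02348242 -0.12987668  0.117     ]
[ 0.02889282 -0.1750524   0.117     ]
```

Request:
steer_hand(motion={"rows":[[0,0,0,0,0,0],[0,0,0,0,0,0],[0,0,0,0,0,0]]}, finger_gap=0.036, squeeze=4)

```text
time_s: 8.28
position: [0.5731, 0.2687, 0.2704]
eef_rot: [0.699, 0.605, 0.249, 0.288]
ft_force: [-0.3, -0.8, -0.1]
finger_gap: 0.0355
finger_force: 0.0
```

```bash
python3 -c "
from h import *
b=arm.read_camera('wrist')[...,::-1];a=cv2.imread('pics/wa.png')
r=(slice(70,230),slice(390,445));g=lambda m:cv2.cvtColor(m[r],cv2.COLOR_BGR2GRAY).astype('float32')
print(cv2.phaseCorrelate(g(a),g(b)))
t=arm.read_camera('top')[...,::-1]
s=arm.read_state();print(s['ft_force'],s['position'])"
```

```text
((0.946626579065537, -0.5921248679753432), 0.9649995358784994)
[-0.06051431 -0.16938484 -0.11811308] [0.57304628 0.26867897 0.27029701]
```

The knob is at its locked place (x 0.026 against 0.024) and the bar stayed still, so the stay is locked. Backing out.

Request:
steer_hand(motion={"rows":[[0,0,-0.01,0,0,0],[0,0,-0.015,0,0,0],[0,0,-0.02,0,0,0],[0,0,-0.03,0,0,0],[0,0,-0.03,0,0,0],[0,0,-0.03,0,0,0],[0,0,0,0.11,0,0],[0,0,0,0.11,0,0],[0,0,0,0.11,0,0],[0,0,0,0.11,0,0],[0,0,0,0.11,0,0],[0,0,0,0.11,0,0],[0,0,0,0.12,0,0]]}, finger_gap=0.08, squeeze=10)

```text
time_s: 9.47
position: [0.4784, 0.2827, 0.3685]
eef_rot: [0.755, 0.655, 0.0, -0.002]
ft_force: [-0.1, 0.3, -0.2]
finger_gap: 0.0798
finger_force: 0.0
```

```bash
python3 -c "
from h import *
plan(np.array([.445,-.109,.18]),ori(0))
for n in('side','top'): cv2.imwrite(f'pics/{n}4.png',arm.read_camera(n)[...,::-1])"
```

```text
dpos tool [-0.393   0.023   0.1873] rotvec [-0.003 -0.003  0.006] dpos in target axes [-0.3923  0.0248  0.1885] t 9.47
```

Request:
steer_hand(motion={"rows":[[-0.036,0.002,0.016,0,0,0],[-0.036,0.002,0.016,0,0,0],[-0.036,0.002,0.016,0,0,0],[-0.036,0.002,0.016,0,0,0],[-0.036,0.002,0.017,0,0,0],[-0.036,0.002,0.017,0,0,0],[-0.036,0.002,0.017,0,0,0],[-0.036,0.002,0.017,0,0,0],[-0.036,0.002,0.017,0,0,0],[-0.036,0.002,0.017,0,0,0],[-0.033,0.003,0.017,0,0,0],[0,0,0,0,0,0],[0,0,0,0,0,0]]}, finger_gap=0.08, squeeze=10)

```text
time_s: 10.65
position: [0.4441, -0.1102, 0.183]
eef_rot: [0.757, 0.654, -0.0, -0.0]
ft_force: [-0.3, 1.0, 0.4]
finger_gap: 0.0803
finger_force: 0.0
```

```bash
python3 -c "
from h import *
s=arm.read_state();b=arm.read_camera('wrist')[...,::-1];cv2.imwrite('pics/w5.png',b)
print(s['position'],s['ft_force'])
t=cv2.imread('pics/top4.png')[110:250,100:260];si=cv2.imread('pics/side4.png')[190:330,150:310]
f=lambda m:cv2.resize(m,(400,300));cv2.imwrite('pics/v5.png',np.vstack([np.hstack([f(t),f(si)]),np.hstack([f(b),f(b)*0])]))"
```

```text
[ 0.44411124 -0.11019393  0.1829821 ] [-0.25770779  0.99016233  0.35029107]
```

View pics/v5.png

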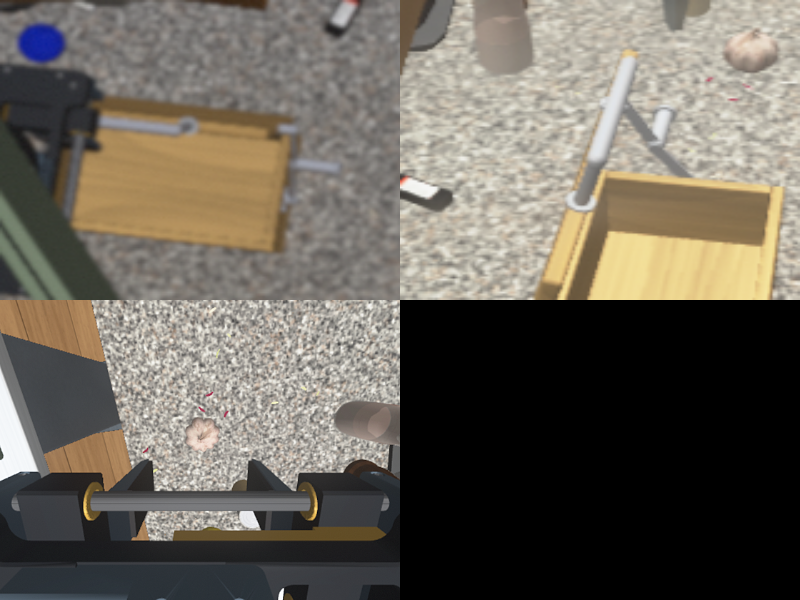

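The lid stands open by itself with the stay straight. The garlic is at about (284,188) in the full wrist image.

```bash
python3 -c "
from h import *
s=arm.read_state();p=plane('wrist',(284,188),.028,s);print(p)
print(tri(ray('wrist',(284,188),s),ray('top',(451*.7,317*.7))),tri(ray('wrist',(284,188),s),ray('side',(415*.7,305*.7))))
p=np.array([.445,-.109,.01]);plan(p,ori(0))"
```

```text
[ 0.45034666 -0.10208328  0.028     ]
(array([ 0.44903897, -0.11442795, -0.03474909]), np.float64(0.0008613069148048757)) (array([ 0.44783991, -0.10181615,  0.02817141]), np.float64(0.005040155768465747))
dpos tool [ 4.000e-04 -1.000e-04  1.737e-01] rotvec [0.001 0.    0.004] dpos in target axes [0.0004 0.     0.1737] t 10.7
```

Request:
steer_hand(motion={"rows":[[0.003,0.002,0.025,0,0,0],[0,0,0.03,0,0,0],[0,0,0.03,0,0,0],[0,0,0.03,0,0,0],[0,0,0.03,0,0,0],[0,0,0.02,0,0,0],[0,0,0.01,0,0,0],[0,0,0,0,0,0]]}, finger_gap=0.085, squeeze=10)

```text
time_s: 11.37
position: [0.4471, -0.1052, 0.0073]
eef_rot: [0.755, 0.656, -0.001, -0.001]
ft_force: [-0.3, -0.3, 0.4]
finger_gap: 0.0848
finger_force: 0.0
```

Request:
steer_hand(motion={"rows":[[0,0,0,0,0,0],[0,0,0,0,0,0],[0,0,0,0,0,0],[0,0,0,0,0,0],[0,0,0,0,0,0],[0,0,0,0,0,0]]}, finger_gap=0.02, squeeze=12)

```text
time_s: 11.87
position: [0.4484, -0.1073, 0.0091]
eef_rot: [0.756, 0.654, 0.0, 0.001]
ft_force: [-0.8, 0.6, 3.6]
finger_gap: 0.0528
finger_force: 12.0
```

Request:
steer_hand(motion={"rows":[[0,0,-0.02,0,0,0],[0,0,-0.03,0,0,0],[0,0,-0.04,0,0,0],[0,0,-0.04,0,0,0],[0,0,-0.04,0,0,0],[0,0,-0.03,0,0,0],[0,0,0,0,0,0]]})

```text
time_s: 12.45
position: [0.4515, -0.1083, 0.2149]
eef_rot: [0.756, 0.654, 0.004, 0.006]
ft_force: [0.4, -0.7, -0.0]
finger_gap: 0.0528
finger_force: 12.0
```

```bash
python3 -c "
from h import *
plan(K(-.02,0,.2),ori(.35))"
```

```text
dpos tool [0.3894 0.0036 0.0143] rotvec [-0.336  0.001  0.004] dpos in target axes [ 0.3894 -0.0029  0.0148] t 12.45
```

Garlic is held (gap 52.8 mm). I'll turn the tool a quarter so its narrow side and lean clear the lid, then carry it over.

Add to h.py:
```python
def ori2(lean,yaw=YAW): # tool x=-kx, y=+ky, leaned back
    M=np.array([[-1,0,0],[0,1,0],[0,0,-1.]])
    return R.from_euler('z',yaw).as_matrix()@M@R.from_euler('y',-lean).as_matrix()
```

```text
(no output)
```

Request:
steer_hand(motion={"rows":[[0,-0.01,0,0,0,-0.12],[0,0,0,0,0,-0.12],[0,0,0,0,0,-0.12],[0,0,0,0,0,-0.12],[0,0,0,0,0,-0.12],[0,0,0,0,0,-0.12],[0,0,0,0,0,-0.12],[0,0,0,0,0,-0.12],[0,0,0,0,0,-0.12],[0,0,0,0,0,-0.12],[0,0,0,0,0,-0.12],[0,0,0,0,0,-0.12],[0,0,0,0,0,-0.13],[0,0,0,0,-0.1,0],[0,0,0,0,-0.1,0],[0,0,0,0,0,0]]})

```text
time_s: 13.78
position: [0.4331, -0.1047, 0.2062]
eef_rot: [0.075, 0.992, -0.007, 0.097]
ft_force: [-2.1, -0.1, -1.2]
finger_gap: 0.0528
finger_force: 12.0
```

```bash
python3 -c "
from h import *
plan(K(-.033,0,.2),ori2(.2));print(arm.read_state()['q'])"
```

```text
dpos tool [-0.0057  0.3885  0.0077] rotvec [ 0.    -0.004 -0.003] dpos in target axes [-0.0067  0.3885  0.0076] t 13.78
[-0.28290539  0.01999939  1.98029403  0.0323787   0.94775009 -1.71952134]
```

Request:
steer_hand(motion={"rows":[[0,0.036,0,0,0,0],[0,0.036,0,0,0,0],[0,0.036,0,0,0,0],[0,0.036,0,0,0,0],[0,0.036,0,0,0,0],[0,0.036,0,0,0,0],[0,0.036,0,0,0,0],[0,0.036,0,0,0,0],[0,0.036,0,0,0,0],[0,0.036,0,0,0,0],[-0.006,0.028,0,0,0,0],[0,0,0,0,0,0],[0,0,0,0,0,0]]})

```text
time_s: 14.87
position: [0.5021, 0.2783, 0.2085]
eef_rot: [0.073, 0.992, -0.008, 0.099]
ft_force: [0.1, -0.3, -0.6]
finger_gap: 0.0532
finger_force: 12.0
```

```bash
python3 -c "
from h import *
plan(K(-.033,0,.028),ori2(.2))
b=arm.read_camera('side')[150:390,140:460,::-1];cv2.imwrite('pics/s6.png',cv2.resize(b,(800,600)))"
```

```text
dpos tool [ 0.0391 -0.      0.1762] rotvec [-0.002 -0.002  0.   ] dpos in target axes [ 0.0395 -0.0005  0.1761] t 14.87
```

View pics/s6.png

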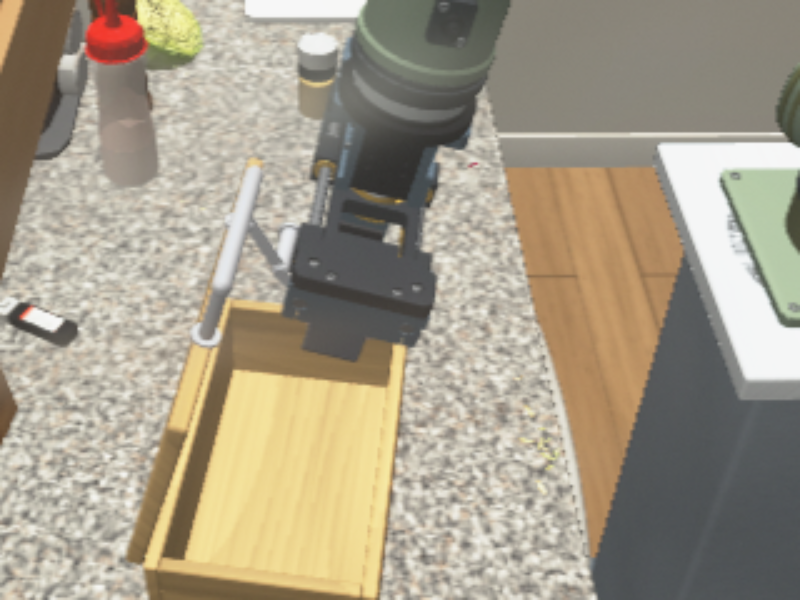

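The side view shows the gripper over the box, well clear of the bar at (235,240). I'll lower it about 7 mm further back, for room at the front wall.

Request:
steer_hand(motion={"rows":[[-0.007,0,0,0,0,0],[0.005,0,0.022,0,0,0],[0.005,0,0.022,0,0,0],[0.005,0,0.022,0,0,0],[0.005,0,0.022,0,0,0],[0.005,0,0.022,0,0,0],[0.005,0,0.022,0,0,0],[0.005,0,0.022,0,0,0],[0,0,0,0,0,0],[0,0,0,0,0,0]]})

```text
time_s: 15.75
position: [0.5047, 0.275, 0.0526]
eef_rot: [0.075, 0.992, -0.008, 0.099]
ft_force: [0.2, 0.8, -0.6]
finger_gap: 0.053
finger_force: 12.0
```

```bash
python3 -c "
from h import *
plan(K(-.026,0,.026),ori2(.2));s=arm.read_state();print(K2(s['position']))"
```

```text
dpos tool [0.005  0.0025 0.0261] rotvec [-0.003 -0.002 -0.003] dpos in target axes [0.0051 0.0024 0.0261] t 15.75
[-0.02621449 -0.00242774  0.05256897]
```

Request:
steer_hand(motion={"rows":[[0.002,0,0.009,0,0,0],[0.001,0,0.007,0,0,0],[0.001,0,0.006,0,0,0],[0.001,0,0.003,0,0,0],[0,0,0,0,0,0],[0,0,0,0,0,0]]})

```text
time_s: 16.25
position: [0.5049, 0.2765, 0.0276]
eef_rot: [0.074, 0.992, -0.008, 0.1]
ft_force: [-0.2, -0.3, -0.0]
finger_gap: 0.0529
finger_force: 12.0
```

Request:
steer_hand(motion={"rows":[[0,0,0,0,0,0],[0,0,0,0,0,0],[0,0,0,0,0,0],[0,0,0,0,0,0]]}, finger_gap=0.075)

```text
time_s: 16.58
position: [0.5049, 0.2765, 0.0277]
eef_rot: [0.074, 0.992, -0.007, 0.1]
ft_force: [-0.7, 0.4, 0.2]
finger_gap: 0.0743
finger_force: 0.0
```

```bash
python3 -c "
from h import *
s=arm.read_state();print(K2(s['position']))"
```

```text
[-0.02622465 -0.00082663  0.02772441]
```

Garlic is released on the floor. I'll lift straight out, swing right, and confirm from above.

Request:
steer_hand(motion={"rows":[[-0.002,0,-0.01,0,0,0],[-0.005,0,-0.022,0,0,0],[-0.005,0,-0.022,0,0,0],[-0.005,0,-0.022,0,0,0],[-0.005,0,-0.022,0,0,0],[-0.005,0,-0.022,0,0,0],[-0.005,0,-0.022,0,0,0],[-0.005,0,-0.022,0,0,0],[-0.005,0,-0.022,0,0,0],[-0.005,0,-0.022,0,0,0],[0.015,-0.035,0,0,0,0],[0.015,-0.035,0,0,0,0],[0,-0.035,0,0,0,0],[0,-0.035,0,0,0,0],[0,-0.035,0,0,0,0],[0,-0.035,0,0,0,0],[0,-0.035,0,0,0,0],[0,0,0,0,0.1,0],[0,0,0,0,0.1,0],[0,0,0,0,0,0]]}, finger_gap=0.075)

```text
time_s: 18.25
position: [0.4468, 0.0369, 0.2356]
eef_rot: [0.076, 0.997, 0.0, 0.001]
ft_force: [1.7, -0.1, 0.5]
finger_gap: 0.0751
finger_force: 0.0
```

```bash
python3 -c "
from h import *
def f(): 
  Rt=ori(0)@R.from_euler('y',.5).as_matrix();g=K(.024,-.154,.117);p=g+Rt[:,2]*.019;return p,Rt
p,Rt=f();plan(p-Rt[:,2]*.1,Rt);print(p-Rt[:,2]*.1)
s=arm.read_camera('side')[190:390,130:330,::-1];t=arm.read_camera('top')[110:250,100:260,::-1]
cv2.imwrite('pics/v7.png',np.hstack([cv2.resize(s,(400,400)),cv2.resize(t,(400,400))]))"
```

```text
dpos tool [-0.0721  0.0539  0.0477] rotvec [-0.389  0.393  1.531] dpos in target axes [0.0242 0.0723 0.0674] t 18.25
[0.52630235 0.07923554 0.18808419]
```

View pics/v7.png

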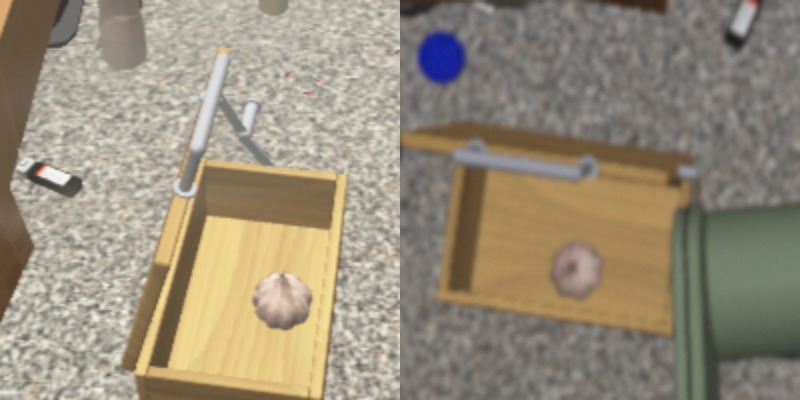

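The garlic lies on the floor at (577,268) in the top panel, the lid is still open, and the peg shows in the side panel at (252,104)-(246,132). Next I'll triangulate the knob and turn the tool.

Request:
steer_hand(motion={"rows":[[0,0,0,0,0,0.12],[0,0,0,0,0,0.12],[0,0,0,0,0,0.12],[0,0,0,0,0,0.12],[0,0,0,0,0,0.12],[0,0,0,0,0,0.12],[0,0,0,0,0,0.12],[0,0,0,0,0,0.12],[0,0,0,0,0,0.12],[0,0,0,0,0,0.12],[0,0,0,0,0,0.12],[0,0,0,0,0,0.12],[0,0,0,0,0,0.13],[0,0,0,0,0.1,0],[0,0,0,0,0.1,0],[0,0,0,0,0.1,0],[0,0,0,0,0.1,0],[0,0,0,0,0.1,0],[0,0,0,0,0,0]]}, finger_gap=0.05)

```text
time_s: 19.93
position: [0.442, 0.0366, 0.2333]
eef_rot: [0.734, 0.632, 0.187, -0.163]
ft_force: [-0.0, 0.9, -0.8]
finger_gap: 0.0495
finger_force: 0.0
```

```bash
python3 -c "
from h import *
for a,b in (((294,163),(253,256)),((338,168),(256,242))):
  p,e=tri(ray('top',(100+a[0]/2.5,110+a[1]/2.143)),ray('side',b));print(K2(p),e)
Rt=ori(0)@R.from_euler('y',.5).as_matrix();g=K(.024,-.154,.117);p=g+Rt[:,2]*.019
plan(p-Rt[:,2]*.1,Rt);plan(p,Rt)
print(arm.read_state()['q'])"
```

```text
[ 0.02492404 -0.13200609  0.12002914] 0.0015055620251612127
[ 0.02512446 -0.17550189  0.11694583] 0.0006236992802128254
dpos tool [0.0263 0.0772 0.0657] rotvec [-0.002 -0.001 -0.001] dpos in target axes [0.0262 0.0771 0.0659] t 19.93
dpos tool [0.0262 0.0774 0.1657] rotvec [-0.002 -0.001 -0.001] dpos in target axes [0.0262 0.0771 0.1659] t 19.93
[-0.31171718  0.11834254  1.89179215  0.51921176  1.26589688 -0.35613408]
```

Request:
steer_hand(motion={"rows":[[0.006,0.02,0.01,0,0,0],[0.006,0.02,0.01,0,0,0],[0.006,0.02,0.01,0,0,0],[0.0065,0.018,0.01,0,0,0],[0,0,0.02,0,0,0],[0,0,0.02,0,0,0],[0,0,0.02,0,0,0],[0,0,0,0,0,0],[0,0,0,0,0,0]]}, finger_gap=0.045)

```text
time_s: 20.68
position: [0.53, 0.0969, 0.1588]
eef_rot: [0.732, 0.635, 0.186, -0.162]
ft_force: [0.9, 0.1, -0.0]
finger_gap: 0.0452
finger_force: 0.0
```

```bash
python3 -c "
from h import *
Rt=ori(0)@R.from_euler('y',.5).as_matrix();g=K(.025,-.156,.118);p=g+Rt[:,2]*.015
plan(p,Rt)
cv2.imwrite('pics/v8.png',np.hstack([cv2.resize(arm.read_camera('wrist')[...,::-1],(400,300)),cv2.resize(arm.read_camera('side')[180:300,180:340,::-1],(400,300))]))
"
```

```text
dpos tool [-0.003   0.0002  0.0599] rotvec [-0.004  0.001  0.005] dpos in target axes [-0.003  -0.      0.0599] t 20.68
```

View pics/v8.png

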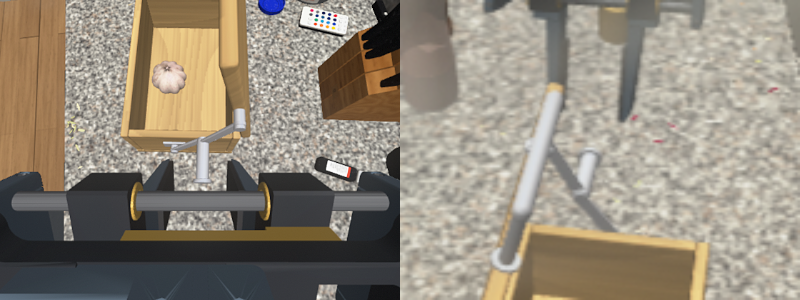

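The wrist view shows the peg at column 203, centred between the fingertips. Closing in.

Request:
steer_hand(motion={"rows":[[-0.003,0,0.015,0,0,0],[0,0,0.015,0,0,0],[0,0,0.015,0,0,0],[0,0,0.015,0,0,0],[0,0,0,0,0,0],[0,0,0,0,0,0]]}, finger_gap=0.04)

```text
time_s: 21.28
position: [0.5351, 0.1211, 0.1055]
eef_rot: [0.733, 0.634, 0.187, -0.161]
ft_force: [-0.3, -0.1, 0.4]
finger_gap: 0.0398
finger_force: 0.0
```

Request:
steer_hand(motion={"rows":[[0,0,0,0,0,0],[0,0,0,0,0,0],[0,0,0,0,0,0],[0,0,0,0,0,0],[0,0,0,0,0,0]]}, finger_gap=0.008, squeeze=20)

```text
time_s: 21.7
position: [0.5356, 0.1209, 0.1055]
eef_rot: [0.733, 0.634, 0.188, -0.161]
ft_force: [0.1, -1.3, 3.9]
finger_gap: 0.0174
finger_force: 20.0
```

Add to h.py:
```python
def knob(a0,a1,n,d=.015,st=None):
    st=st or arm.read_state();P=st["position"].copy();Rc=R.from_quat(st["eef_rot"]).as_matrix();rows=[]
    for i in range(1,n+1):
        a=a0+(a1-a0)*i/n
        p=K(-.010+.0664*np.cos(a)+.001,-.156,.060+.0664*np.sin(a)+.001)+Rc[:,2]*d
        if i==1: off=K(-.010+.0664*np.cos(a0)+.001,-.156,.060+.0664*np.sin(a0)+.001)+Rc[:,2]*d-P;print("offset",Rc.T@off)
        r=(Rc.T@(p-off-P)).round(3);rows.append(r.tolist()+[0,0,0]);P=P+Rc@r
    print(str(rows).replace(" ",""),P)
```

```bash
python3 -c "
from h import *
s=arm.read_state();print(s['ft_force'])
knob(np.arctan2(57,34),np.arctan2(57,34)+.6,12)"
```

```text
[ 0.14378494 -1.29129992  3.9113149 ]
offset [ 0.00098607 -0.00199031  0.0012505 ]
[[0.001,-0.003,-0.001,0,0,0],[0.001,-0.003,-0.002,0,0,0],[0.0,-0.003,-0.001,0,0,0],[0.001,-0.003,-0.001,0,0,0],[0.0,-0.003,-0.001,0,0,0],[0.001,-0.003,-0.001,0,0,0],[0.0,-0.004,-0.0,0,0,0],[0.0,-0.003,-0.001,0,0,0],[0.0,-0.003,-0.0,0,0,0],[0.001,-0.003,-0.0,0,0,0],[-0.0,-0.004,-0.0,0,0,0],[-0.0,-0.003,-0.0,0,0,0]] [0.49801518 0.12691756 0.11483024]
```

The gap of 17.4 mm against a 14 mm peg suggests a pad corner on the knee hub. I'll reopen, shift slightly out and regrip.

Request:
steer_hand(motion={"rows":[[0,0,0,0,0,0],[0,0,0,0,0,0],[-0.002,-0.0015,-0.004,0,0,0],[0,0,0,0,0,0],[0,0,0,0,0,0]]}, finger_gap=0.03)

```text
time_s: 22.12
position: [0.5326, 0.1177, 0.1072]
eef_rot: [0.733, 0.634, 0.187, -0.162]
ft_force: [-0.9, -0.8, 0.4]
finger_gap: 0.0301
finger_force: 0.0
```

Request:
steer_hand(motion={"rows":[[0,0,0,0,0,0],[0,0,0,0,0,0],[0,0,0,0,0,0],[0,0,0,0,0,0],[0,0,0,0,0,0],[0,0,0,0,0,0]]}, finger_gap=0.008, squeeze=20)

```text
time_s: 22.62
position: [0.5336, 0.1177, 0.1076]
eef_rot: [0.733, 0.634, 0.188, -0.161]
ft_force: [3.2, -0.0, 1.6]
finger_gap: 0.0187
finger_force: 20.0
```

```bash
python3 -c "
from h import *
knob(np.arctan2(57,34),np.arctan2(57,34)+.6,12,.011)"
```

```text
offset [ 0.00297499 -0.00053686  0.00069047]
[[0.001,-0.003,-0.001,0,0,0],[0.001,-0.003,-0.002,0,0,0],[0.0,-0.003,-0.001,0,0,0],[0.001,-0.003,-0.001,0,0,0],[0.0,-0.003,-0.001,0,0,0],[0.001,-0.003,-0.001,0,0,0],[0.0,-0.004,-0.0,0,0,0],[0.0,-0.003,-0.001,0,0,0],[0.0,-0.003,0.0,0,0,0],[0.001,-0.003,-0.0,0,0,0],[-0.0,-0.004,-0.0,0,0,0],[-0.0,-0.003,-0.0,0,0,0]] [0.49608335 0.12376923 0.11690676]
```

That made it wider, so it was the flange. Shifting inward instead.

Request:
steer_hand(motion={"rows":[[0,0,0,0,0,0],[0,0,0,0,0,0],[0.007,0.0005,0.003,0,0,0],[0,0,0,0,0,0],[0,0,0,0,0,0]]}, finger_gap=0.03)

```text
time_s: 23.03
position: [0.5338, 0.1259, 0.1077]
eef_rot: [0.732, 0.634, 0.187, -0.162]
ft_force: [-0.3, 1.1, 0.2]
finger_gap: 0.0302
finger_force: 0.0
```

Request:
steer_hand(motion={"rows":[[0,0,0,0,0,0],[0,0,0,0,0,0],[0,0,0,0,0,0],[0,0,0,0,0,0],[0,0,0,0,0,0],[0,0,0,0,0,0]]}, finger_gap=0.008, squeeze=20)

```text
time_s: 23.53
position: [0.5351, 0.1252, 0.1081]
eef_rot: [0.733, 0.634, 0.188, -0.161]
ft_force: [2.3, 0.3, 0.5]
finger_gap: 0.0136
finger_force: 20.1
```

```bash
python3 -c "
from h import *
knob(np.arctan2(57,34),np.arctan2(57,34)+.6,12,.014)"
```

```text
offset [-0.00399165 -0.00089756  0.00055893]
[[0.001,-0.003,-0.001,0,0,0],[0.001,-0.003,-0.002,0,0,0],[0.0,-0.003,-0.001,0,0,0],[0.001,-0.003,-0.001,0,0,0],[0.0,-0.003,-0.001,0,0,0],[0.001,-0.003,-0.001,0,0,0],[-0.0,-0.004,-0.0,0,0,0],[0.0,-0.003,-0.001,0,0,0],[0.0,-0.003,0.0,0,0,0],[0.001,-0.003,-0.0,0,0,0],[-0.0,-0.004,-0.0,0,0,0],[-0.0,-0.003,-0.0,0,0,0]] [0.4975478  0.1312788  0.11752568]
```

Proper grip now (13.6 mm). Breaking the knee.

Request:
steer_hand(motion={"rows":[[0.001,-0.003,-0.001,0,0,0],[0.001,-0.003,-0.002,0,0,0],[0,-0.003,-0.001,0,0,0],[0.001,-0.003,-0.001,0,0,0],[0,-0.003,-0.001,0,0,0],[0.001,-0.003,-0.001,0,0,0],[0,-0.004,0,0,0,0],[0,-0.003,-0.001,0,0,0],[0,-0.003,0,0,0,0],[0.001,-0.003,0,0,0,0],[0,-0.004,0,0,0,0],[0,-0.003,0,0,0,0]]}, finger_gap=0.008, squeeze=30)

```text
time_s: 24.53
position: [0.4972, 0.1313, 0.1184]
eef_rot: [0.733, 0.634, 0.188, -0.161]
ft_force: [2.3, -0.3, 5.1]
finger_gap: 0.0135
finger_force: 30.8
```

Create k.py:
```python
from h import *
import sys
s=arm.read_state();Rc=R.from_quat(s["eef_rot"]).as_matrix();k=K2(s["position"]-.014*Rc[:,2]);v=k-[-.009,0,.061]
a=np.arctan2(v[2],v[0]);print(k,np.hypot(v[0],v[2]),a,s["ft_force"])
knob(a,a+float(sys.argv[1]),int(sys.argv[2]),.014)
```

```bash
python3 k.py .6 15
```

```text
[-0.01243862 -0.15233563  0.13073076] 0.06981549679293758 1.620069234936942 [ 2.30805196 -0.34623426  5.1005028 ]
offset [-0.00485271  0.00015019  0.00123365]
[[-0.0,-0.003,0.0,0,0,0],[-0.0,-0.002,0.0,0,0,0],[-0.0,-0.003,0.001,0,0,0],[-0.001,-0.003,0.0,0,0,0],[0.0,-0.002,0.001,0,0,0],[-0.0,-0.003,0.0,0,0,0],[-0.001,-0.002,0.001,0,0,0],[-0.0,-0.003,0.001,0,0,0],[-0.001,-0.002,0.001,0,0,0],[-0.0,-0.003,0.001,0,0,0],[-0.001,-0.002,0.001,0,0,0],[-0.0,-0.002,0.001,0,0,0],[-0.001,-0.003,0.001,0,0,0],[-0.001,-0.002,0.001,0,0,0],[-0.0,-0.002,0.002,0,0,0]] [0.46071534 0.13714217 0.10496791]
```

Request:
steer_hand(motion={"rows":[[0,-0.003,0.001,0,0,0],[0,-0.002,0,0,0,0],[0,-0.003,0.001,0,0,0],[-0.001,-0.003,0.001,0,0,0],[0,-0.002,0.001,0,0,0],[0,-0.003,0,0,0,0],[-0.001,-0.002,0.001,0,0,0],[0,-0.003,0.001,0,0,0],[-0.001,-0.002,0.001,0,0,0],[0,-0.003,0.001,0,0,0],[-0.001,-0.002,0.001,0,0,0],[0,-0.002,0.001,0,0,0],[-0.001,-0.003,0.001,0,0,0],[-0.001,-0.002,0.001,0,0,0],[0,-0.002,0.002,0,0,0]]}, finger_gap=0.008, squeeze=30)

```text
time_s: 25.78
position: [0.459, 0.1381, 0.1018]
eef_rot: [0.732, 0.634, 0.186, -0.163]
ft_force: [-4.3, -5.4, 5.0]
finger_gap: 0.0134
finger_force: 32.5
```

```bash
python3 k.py .6 15; python3 -c "
from h import *
cv2.imwrite('pics/side9.png',arm.read_camera('side')[...,::-1])
a=cv2.imread('pics/side9.png');h=cv2.cvtColor(a,cv2.COLOR_BGR2HSV)
m=cv2.inRange(h,(12,70,110),(25,200,255));m[:200]=0;m[:,:150]=0;m[:,330:]=0
for c in cv2.findContours(m,0,2)[0]:
  if cv2.contourArea(c)>300: print(cv2.contourArea(c),cv2.approxPolyDP(c,4,True)[:,0].tolist())"
```

```text
[-0.05119027 -0.15126211  0.11407457] 0.06780065455388824 2.2424347180543314 [-4.33273404 -5.36291406  5.0072371 ]
offset [-0.00468721  0.00084848 -0.00131132]
[[-0.001,-0.002,0.001,0,0,0],[-0.001,-0.002,0.002,0,0,0],[-0.001,-0.002,0.002,0,0,0],[-0.0,-0.002,0.001,0,0,0],[-0.001,-0.001,0.002,0,0,0],[-0.001,-0.002,0.002,0,0,0],[-0.001,-0.002,0.002,0,0,0],[-0.001,-0.001,0.002,0,0,0],[-0.002,-0.002,0.002,0,0,0],[-0.001,-0.001,0.002,0,0,0],[-0.001,-0.001,0.002,0,0,0],[-0.001,-0.001,0.002,0,0,0],[-0.001,-0.001,0.002,0,0,0],[-0.001,-0.001,0.002,0,0,0],[-0.001,-0.001,0.003,0,0,0]] [0.43724588 0.14193997 0.06919307]
13336.5 [[288, 240], [224, 266], [193, 370], [202, 404], [288, 415], [299, 312], [281, 320], [274, 316], [276, 308], [299, 303], [302, 277], [288, 276], [281, 267], [289, 256]]
```

The wood blob now spans further right (to 288,240), so the lid is coming down under control. Leading it on to the end.

Request:
steer_hand(motion={"rows":[[-0.001,-0.002,0.001,0,0,0],[-0.001,-0.002,0.002,0,0,0],[-0.001,-0.002,0.002,0,0,0],[0,-0.002,0.001,0,0,0],[-0.001,-0.001,0.002,0,0,0],[-0.001,-0.002,0.002,0,0,0],[-0.001,-0.002,0.002,0,0,0],[-0.001,-0.001,0.002,0,0,0],[-0.002,-0.002,0.002,0,0,0],[-0.001,-0.001,0.002,0,0,0],[-0.001,-0.001,0.002,0,0,0],[-0.001,-0.001,0.002,0,0,0],[-0.001,-0.001,0.002,0,0,0],[-0.001,-0.001,0.002,0,0,0]]}, finger_gap=0.008, squeeze=30)

```text
time_s: 27.0
position: [0.438, 0.1418, 0.072]
eef_rot: [0.732, 0.634, 0.186, -0.163]
ft_force: [-4.9, 2.4, 1.9]
finger_gap: 0.0136
finger_force: 35.1
```

```bash
python3 k.py .1 4
```

Create lid.py:
```python
from h import *
import sys
n=sys.argv[1];cv2.imwrite(f'pics/{n}.png',arm.read_camera('side')[...,::-1])
h=lambda f:cv2.cvtColor(cv2.imread(f),cv2.COLOR_BGR2HSV)
for f in('pics/side0.png',f'pics/{n}.png'):
  m=cv2.inRange(h(f),(12,70,110),(25,200,255));m[:240]=0;m[:,:190]=0;m[:,330:]=0
  c=max(cv2.findContours(m,0,2)[0],key=cv2.contourArea);print(cv2.contourArea(c),cv2.approxPolyDP(cv2.convexHull(c),4,True)[:,0].tolist())
```

```bash
python3 lid.py side10
```

```text
[-0.07249355 -0.15067087  0.08431493] 0.06763887376790406 2.7896765355479727 [-4.85868326  2.37015098  1.8637363 ]
offset [-0.00488375  0.00113662 -0.00218896]
[[-0.001,-0.001,0.001,0,0,0],[-0.001,-0.0,0.002,0,0,0],[-0.0,-0.001,0.001,0,0,0],[-0.001,0.0,0.002,0,0,0]] [0.43602992 0.14235481 0.06533549]
10063.0 [[228, 265], [303, 275], [291, 388], [285, 400], [199, 387], [197, 368]]
12578.0 [[227, 265], [302, 267], [287, 416], [201, 403], [196, 370]]
```

Request:
steer_hand(motion={"rows":[[-0.001,-0.001,0.001,0,0,0],[-0.001,0,0.002,0,0,0],[0,-0.001,0.001,0,0,0],[-0.001,0,0.002,0,0,0],[0,0,0,0,0,0],[0,0,0,0,0,0]]}, finger_gap=0.008, squeeze=30)

```text
time_s: 27.55
position: [0.4358, 0.1422, 0.0651]
eef_rot: [0.732, 0.634, 0.186, -0.163]
ft_force: [-6.0, 2.3, -0.8]
finger_gap: 0.0133
finger_force: 35.7
```

```bash
python3 k.py .1 4; python3 lid.py side11
```

```text
[-0.07472977 -0.15061717  0.07734506] 0.06773155540059202 2.8978656380724344 [-5.95865116  2.31551491 -0.80250176]
offset [-0.00488186  0.00126376 -0.00230613]
[[-0.001,-0.0,0.001,0,0,0],[-0.001,-0.001,0.002,0,0,0],[-0.0,0.0,0.001,0,0,0],[-0.001,-0.0,0.002,0,0,0]] [0.43479918 0.14258573 0.05835877]
10063.0 [[228, 265], [303, 275], [291, 388], [285, 400], [199, 387], [197, 368]]
12309.5 [[228, 265], [303, 274], [287, 416], [201, 403], [197, 368]]
```

Request:
steer_hand(motion={"rows":[[0,0,0.001,0,0,0],[-0.001,0,0.001,0,0,0],[0,0,0.001,0,0,0],[0,0,0,0,0,0],[0,0,0,0,0,0]]}, finger_gap=0.008, squeeze=30)

```text
time_s: 28.02
position: [0.4357, 0.1425, 0.0635]
eef_rot: [0.732, 0.635, 0.186, -0.164]
ft_force: [-10.9, -6.6, 18.0]
finger_gap: 0.0138
finger_force: 33.6
```

```bash
python3 k.py .1 4|head -1; python3 lid.py side12
```

```text
[-0.07488732 -0.15034719  0.07581298] 0.06753194244197133 2.920446721479028 [-10.90023706  -6.64256368  18.04807514]
10063.0 [[228, 265], [303, 275], [291, 388], [285, 400], [199, 387], [197, 368]]
12295.0 [[228, 265], [303, 275], [287, 416], [201, 403], [197, 368]]
```

The corner is back at (303,275), matching the start, and the tool feels 18 N of reaction. The lid is shut, so I'll release and withdraw.

Request:
steer_hand(motion={"rows":[[0,0,-0.001,0,0,0],[0,0,0,0,0,0]]}, finger_gap=0.008, squeeze=10)

```text
time_s: 28.23
position: [0.4357, 0.1425, 0.0637]
eef_rot: [0.732, 0.635, 0.186, -0.164]
ft_force: [-6.6, 1.3, 5.7]
finger_gap: 0.0141
finger_force: 14.6
```

Request:
steer_hand(motion={"rows":[[0,0,0,0,0,0],[0,0,0,0,0,0],[0,0,0,0,0,0],[0,0,0,0,0,0],[0,0,-0.01,0,0,0],[0,0,-0.02,0,0,0],[0,0,-0.03,0,0,0],[0,0,-0.03,0,0,0],[0,0,-0.03,0,0,0],[0,0,-0.03,0,0,0],[0,0,-0.03,0,0,0],[0,0,0,0,0,0],[0,0,0,0,0,0],[0,0,0,0,0,0]]}, finger_gap=0.034, squeeze=10)

```text
time_s: 29.4
position: [0.425, 0.0562, 0.2213]
eef_rot: [0.733, 0.634, 0.187, -0.162]
ft_force: [-0.6, -0.3, -0.4]
finger_gap: 0.034
finger_force: 0.0
```

```bash
python3 lid.py side13; python3 -c "
from h import *
print(arm.read_state()['ft_force'])
a=cv2.imread('pics/side0.png');b=cv2.imread('pics/side13.png')
for n,r in(('jar',(150,205,250,285)),('lemon',(150,180,275,310)),('box+bar+knob',(250,415,190,335))):
  y0,y1,x0,x1=r;print(n,np.abs(a[y0:y1,x0:x1].astype(int)-b[y0:y1,x0:x1]).mean())"
```

```text
10063.0 [[228, 265], [303, 275], [291, 388], [285, 400], [199, 387], [197, 368]]
10014.0 [[228, 265], [303, 275], [291, 388], [285, 400], [199, 387], [197, 368]]
[-0.47531594  0.25784484  0.29115062]
jar 2.617662337662338
lemon 16.21936507936508
box+bar+knob 1.3218530128874957
```

```bash
python3 -c "
from h import *
cv2.imwrite('pics/top13.png',arm.read_camera('top')[...,::-1])
for f,(y0,y1,x0,x1) in(('side0',(140,190,270,320)),('side13',(140,190,270,320)),('top0',(200,250,370,410)),('top13',(200,250,370,410))):
  m=cv2.inRange(cv2.cvtColor(cv2.imread(f'pics/{f}.png')[y0:y1,x0:x1],cv2.COLOR_BGR2HSV),(22,150,120),(35,255,255));M=cv2.moments(m,True);print(f,M['m00'],M['m10']/max(M['m00'],1)+x0,M['m01']/max(M['m00'],1)+y0)"
```

```text
side0 112.0 291.07142857142856 163.19642857142858
side13 103.0 289.6796116504854 163.49514563106797
top0 288.0 390.1076388888889 225.21180555555554
top13 294.0 389.9421768707483 225.2482993197279
```

Lemon is unmoved too.

```bash
python3 -c "
from workcell import arm
print(arm.hand_in())"
```

```text
the job is handed in; nothing more can be done
None
```

I handed in the job at about 29.5 s of the 72 s allowed: the garlic is in the keeper, the lid is shut with the stay folded, and the lemon and jar stand where they were; no verdict was returned.

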